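Pack the hanging foot of the bench rack

TASK

One post of the low blue bench rack hangs with its foot plate a little above the bench. Trial-fit the three slotted L-shaped aluminium packers under it, bevelled nose first with the slot around the anchor bolt, to find the one that slides in snugly and takes the weight of the post (not one that lies loose in the gap), and leave that one flat and fully home against the bolt. Push gently: never force one that is too thick; leave the two others lying on the bench clear of the foot, and do not disturb the things around.

Things in the scene. Friction and masses are not known exactly. Their poses are not given: they have to be found in the camera images.
- bolt (a point): Upright steel anchor bolt, 10 mm thick, 50 mm tall, in the bench at the loose post of the low blue rack; this point is on its axis at bench-top height. x axis: level, pointing in under the rack, the way packers are pushed in; z up. Fully home, a packer's slot end touches the bolt and its upright leg's centre is 67 mm before this point (x = -67 mm).
- foot_front (a point): Point on the bench top below the middle of the front edge of the loose post's foot plate, 22 mm before the bolt axis; axes as bolt. The plate is blue steel, 70 mm wide (y), 85 mm long (x), 6 mm thick; its underside hangs 5.5 to 13.5 mm above the bench (not measured). The upright post and the shelf edge (165 mm up) begin 46 mm behind this point; the bench before it is free.
- post (a joint): Lift of the loose post (blue slotted angle, 215 mm high, with foot plate) from where it hangs, in m: 0 hanging free, 0.0036 at most (its nut stops it). Its weight, 4.5 to 7 N, holds it down; a packer up to 3.6 mm thicker than the gap lifts it with its bevel and then carries it: 10 to 15 N of push, then 4 to 8 N of drag. A loose one drags on the bench alone; in doubt, the next thicker goes in too.
- packer_thin_tab (a point): Thinnest of three L-shaped bare aluminium packers, 8 mm thick, 131 g. Point: centre of its upright leg (8 mm thick along x, 50 mm wide, 45 mm tall), 22.5 mm above its underside. x: along the flat leg to the nose; z up. Flat leg 8 mm thick, 50 mm wide, to x = 89 mm; open slot 16 mm wide from the nose back to x = 62 mm; last 16 mm bevelled on top, down to 4 mm at the tip.
- packer_mid_tab (a point): Middle of three L-shaped bare aluminium packers, 11 mm thick, 178 g. Point: centre of its upright leg (11 mm thick along x, 50 mm wide, 45 mm tall), 22.5 mm above its underside. x: along the flat leg to the nose; z up. Flat leg 11 mm thick, 50 mm wide, to x = 89 mm; open slot 16 mm wide from the nose back to x = 62 mm; last 16 mm bevelled on top, down to 7 mm at the tip.
- packer_thick_tab (a point): Thickest of three L-shaped bare aluminium packers, 14 mm thick, 224 g. Point: centre of its upright leg (14 mm thick along x, 50 mm wide, 45 mm tall), 22.5 mm above its underside. x: along the flat leg to the nose; z up. Flat leg 14 mm thick, 50 mm wide, to x = 89 mm; open slot 16 mm wide from the nose back to x = 62 mm; last 16 mm bevelled on top, down to 10 mm at the tip.
- hammer: Bystander: hammer, 280 mm long, lying; origin at the centre of its underside.
- spanner: Bystander: steel spanner, 180 mm long, lying; origin at the centre of its underside.
- screwdriver: Bystander: screwdriver, 200 mm long, lying; origin at the centre of its underside.
- tin: Bystander: closed round tin, 72 mm across, 85 mm tall, standing; origin at the centre of its underside.
- cleaner: Bystander: white bottle, 72 mm across, 190 mm tall, standing; origin at the centre of its underside.
- bolts: Bystander: open grey plastic tray, 100 x 80 x 45 mm; origin at the centre of its underside.
Things that resemble listed ones, but are neither listed nor needed, are in the scene too. Leave any orange look-alike of the part that bears packer_mid_tab alone.

How it is judged:
At the end, for the whole second after the job is handed in: One packer lies flat under the foot, in line (0.15 rad), its upright leg 60 to 73 mm before the bolt axis and within 12 mm sideways, at rest and bearing over 2 N of the post's weight; the other two lie at rest on the bench, their upright legs over 100 mm from the bolt (((x of packer_thin_tab in the frame of bolt between -0.073 and -0.06 m and y of packer_thin_tab in the frame of bolt between -0.012 and 0.012 m and angle between the x axis of packer_thin_tab and the x axis of bolt, either way round below 0.15 rad and angle between packer_thin_tab's own z axis and vertical below 0.06 rad and contact force between packer_thin and post above 2 N and horizontal distance between each of packer_mid_tab, packer_thick_tab and bolt above 0.1 m) or (x of packer_mid_tab in the frame of bolt between -0.073 and -0.06 m and y of packer_mid_tab in the frame of bolt between -0.012 and 0.012 m and angle between the x axis of packer_mid_tab and the x axis of bolt, either way round below 0.15 rad and angle between packer_mid_tab's own z axis and vertical below 0.06 rad and contact force between packer_mid and post above 2 N and horizontal distance between each of packer_thin_tab, packer_thick_tab and bolt above 0.1 m) or (x of packer_thick_tab in the frame of bolt between -0.073 and -0.06 m and y of packer_thick_tab in the frame of bolt between -0.012 and 0.012 m and angle between the x axis of packer_thick_tab and the x axis of bolt, either way round below 0.15 rad and angle between packer_thick_tab's own z axis and vertical below 0.06 rad and contact force between packer_thick and post above 2 N and horizontal distance between each of packer_thin_tab, packer_mid_tab and bolt above 0.1 m)) and linear speed of each of packer_thin, packer_mid, packer_thick below 0.01 m/s and height (world z) of each of packer_thin_tab, packer_mid_tab, packer_thick_tab below 0.045 m); the robot touches nothing.
It fails at once if the hanging post is pushed with more than 40 N (contact force between post and anything else above 40 N).
It fails at once if a bystander is moved more than 30 mm or knocked over (distance of any of hammer, spanner, screwdriver, tin, cleaner, bolts from where it was at the start of the episode above 0.03 m or angle between any of tin, cleaner's own z axis and vertical above 0.6 rad).
It also fails if it takes over 72 s, if anything falls off the work surface, if the arm or the gripper's body presses on something with over 40 N, if the wrist force passes 120 N, or if a joint passes its speed limit or range.

ROBOT

A 6-joint arm with a two-finger parallel gripper is mounted at the origin on the work surface. World frame = base frame: x ahead of the robot, y to its left, z up, the work surface at z = 0. Lengths are in m, angles in rad, forces in N, time in s.
With the tool pointing down it reaches from about 0.3 to 0.95 m from the base axis. Payload 3.1 kg.
Tool frame: the origin (TCP) lies on the centre line of the jaws, within the pads' length; the fingertips stand 8 mm ahead of it and the grasp point (between the pads) lies 11 mm behind it (r.tip_extent is the distance from the TCP to the fingertips, in m); z points along the fingers, x is the direction in which the jaws open and shut, and the axes are right-handed (so a half turn about z gives the same grasp; the last joint's range is limited). The gripper opens to 85 mm and grips with 20 to 120 N. Pads are 22 mm wide; open, the fingers measure 114 mm over their backs; the gripper's body (76 mm by 85 mm) begins 54 mm behind the grasp point. The pads swing forward as they close: fully open they stand 13 mm farther back than shut.
Start: joints at [1.145, 0.308, 1.634, -0, 1.2, -0.07], TCP at [0.218, 0.586, 0.239] pointing down, gripper open.
Joint ranges: [-3.06, 3.06], [-0.79, 1.96], [0.05, 2.63], [-1.19, 4.34], [0.05, 2.64], [-2.94, 2.94]. Speed limits (rad/s): [2.79, 2.79, 3.14, 3.14, 3.14, 3.14].

INTERFACE

Orientations are given as a rotation vector (axis times angle).
In Python, from station import monitor, read_camera, job, r gives the robot as it stands. The module is installed in compiled form; this text tells all that it offers.
- The arm moves only by the tool move_arm, never from a script. Its argument "series" is a list of rows, each an object with "dp": the shift along the world's x, y, z scaled (see below), a list of three; "delta_rot": the turn, a rotation vector about the world's x, y, z scaled (see below), a list of three; "jaw": the closure, from -1 (fully open) to 1 (shut), so that 0 is half open. In form: [{"dp": [x, y, z], "delta_rot": [rx, ry, rz], "jaw": jaw}, ...]. A call has 1 to 5 rows; each row is the pose to reach, as a shift and turn from the pose measured when the call began; what a row does not reach only later rows make up. The controller multiplies each number of a shift by 0.25 m and each number of a turn by 0.5 rad. A row lasts 1/12 s, in which the tool goes at most 41.7 mm and 7.16 degrees, less where a joint would pass 70% of its speed; a pose out of reach is approached as far as the arm can. A call with a number of a shift or a turn outside -1 to 1 is refused whole. A call with a gripper value outside its range is refused whole. The fingers move at their own pace and stop on an object; the grip force is fixed at half the most. Time passes only in rows, so rows that repeat a pose let the fingers close. It gives the time, the measured TCP pose, the force and the opening at its end, in the units of the state.
- monitor.read_state(): the state, without advancing time (a new reading comes with each control period).
- read_camera(name): name is "scene" or "top" or "wrist"; returns a dict with "img" (384x512x3 uint8, red, green, blue), "range_z" (384x512 float32, m along the optical axis (not along the pixel's ray), 0 where there is no reading), "fx", "fy", "cx", "cy" (pixels), "R" (3x3) and "t" (3): a world point X has camera coordinates R X + t; the wrist camera has in their place "hand_eye" (4x4, takes a point from camera to tool coordinates, whose origin is the TCP and whose axes are the tool frame's). Camera axes: x right, y down, z forward; pixel columns grow to the right and rows downward; lengths in m; the calibration is good to about 2 mm. A picture is of the moment at which its call begins: read the wrist's pose just before it.
- job.finish_job(): hands the job in, once; it reports no verdict.
The state is a dict: "time": time; "q": joint angles; "joint_velocities": joint speeds; "effort": joint torques, N m; "ee_pos": TCP position; "orientation": TCP orientation; "force": force on the tool from outside, world axes, zero at the start; "torque": the same for the moment, N m; "grip_width": finger opening in m.
Only numpy, scipy, OpenCV 4.12 (cv2) and the standard library are available. Lean on these libraries where they do the work, as an engineer would, in place of code of your own. Each camera call takes 0.05 s, during which the arm holds its last target. There are 200 camera calls.

## Working session

There is one attempt and no reset: what is moved stays moved. The work goes in short steps, Python scripts to look and compute and a tool call to move; the robot and the scene stay as the last step left them, time stands still between calls to the robot, and variables do not carry over. Pictures are saved under pics/ and viewed, about 8 in all and at most 12, crops included, and the job is handed in when it is done.

Besides the shell and the picture viewer there is one more tool, called as a command line: name --argument value ..., lists and objects as JSON in quotes. move_arm: Moves the arm, as the interface text tells. Its arguments: {"type":"object","properties":{"series":{"type":"array"}},"required":["series"]}

```bash
mkdir -p pics
cat > h.py <<'E'
import numpy as np, cv2
from station import monitor, read_camera, job, r
def snap(n):
    c=read_camera(n); np.savez('pics/%s.npz'%n,**c); return c
def load(n): return dict(np.load('pics/%s.npz'%n))
def pts(c):  # world points for every pixel (fixed cameras)
    z=c['range_z']; v,u=np.mgrid[:z.shape[0],:z.shape[1]]
    P=np.stack([(u-c['cx'])/c['fx']*z,(v-c['cy'])/c['fy']*z,z],-1)
    return (P-c['t'])@c['R']
E
python3 - <<'E'
from h import *
a=snap('scene');b=snap('top')
cv2.imwrite('pics/scene1.png',cv2.resize(a['img'][:,:,::-1],(800,600),interpolation=cv2.INTER_CUBIC))
cv2.imwrite('pics/top1.png',cv2.resize(b['img'][:,:,::-1],(800,600),interpolation=cv2.INTER_CUBIC))
s=monitor.read_state();print(s)
for c in(a,b):print(c['fx'],c['cx'],c['cy'],c['R'],c['t'])
E
```

```text
{'time': 0.1, 'q': array([ 1.14531623e+00,  3.08926033e-01,  1.63508173e+00,  1.57325171e-05,
        1.19973298e+00, -6.97175987e-02]), 'joint_velocities': array([ 0.00081436, -0.00224971, -0.00422933, -0.00056843,  0.00209817,
       -0.00099359]), 'effort': array([-5.18946708e-04, -4.16407979e+01, -2.77644396e+01, -7.34832679e-05,
        4.01254583e-03, -1.12070191e-05]), 'ee_pos': array([0.21741188, 0.58516625, 0.23814617]), 'orientation': array([ 2.57857199,  1.79268765, -0.00290868]), 'force': array([ 0.06026843,  0.16146517, -0.19559942]), 'torque': array([-0.01632373, -0.03944684, -0.02756403]), 'grip_width': 0.08550503714520814}
396.0457764141734 249.3255135029304 192.25106534263364 [[ 0.04249363  0.99895705 -0.0167067 ]
 [ 0.80717304 -0.04418034 -0.58865931]
 [-0.58878347  0.01152907 -0.80820857]] [-0.11138107 -0.42519594  1.69387475]
418.5353684618396 251.36293599448828 197.602683640303 [[ 0.02291478 -0.99964171  0.01383355]
 [-0.99202494 -0.02445127 -0.12364727]
 [ 0.12394121 -0.01088988 -0.99222981]] [0.05530025 0.53534953 1.63464238]
```

View pics/scene1.png

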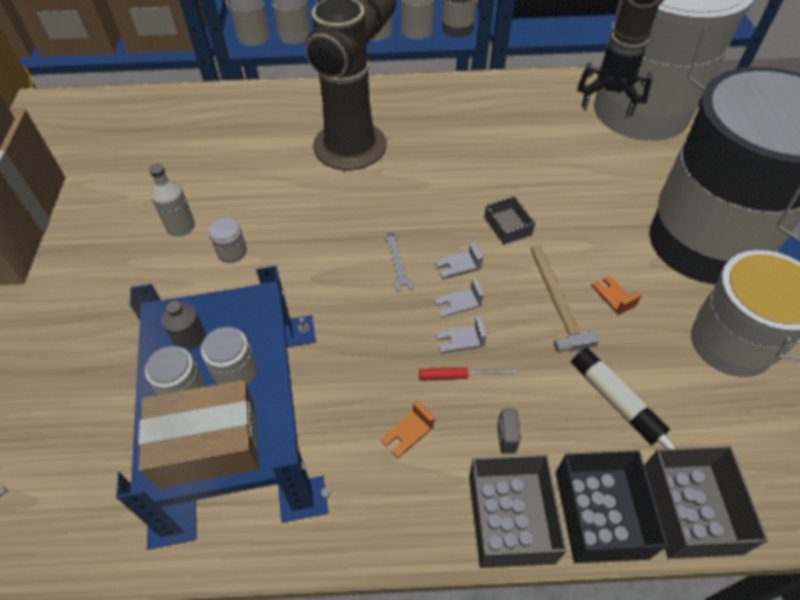

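View pics/top1.png

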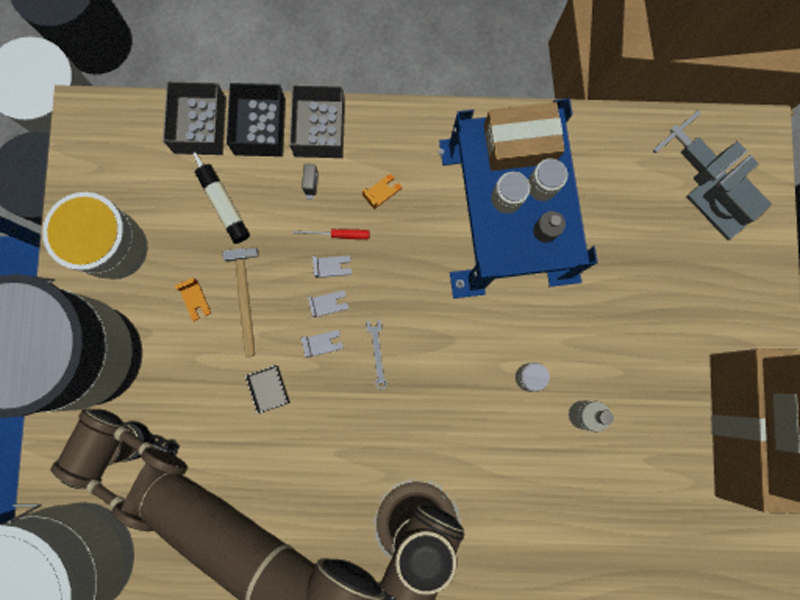

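Run:
```python
from h import *
a=load('scene');b=load('top');P=pts(b);PS=pts(a)
def crop(c,u0,v0,u1,v1,w,h): return cv2.resize(c['img'][v0:v1,u0:u1,::-1],(w,h),interpolation=cv2.INTER_CUBIC)
top=np.hstack([crop(b,185,155,265,235,400,400),crop(b,275,160,325,210,400,400)])
bot=np.hstack([crop(a,270,150,320,230,125,200),crop(a,170,190,220,230,250,200),crop(a,165,300,215,340,250,200),crop(b,270,80,312,115,175,200)])
cv2.imwrite('pics/crop1.png',np.vstack([top,bot]))
for nm,c,Q in(('top',b,P),('scene',a,PS)):
    hsv=cv2.cvtColor(c['img'],cv2.COLOR_RGB2HSV)
    print(nm,'bench z med',np.median(Q[...,2][(Q[...,0]>.3)&(Q[...,0]<.4)&(abs(Q[...,1])<.1)]))
    # packers
    m=(hsv[...,1]<60)&(hsv[...,2]>110)&(Q[...,0]>.35)&(Q[...,0]<.75)&(Q[...,1]>.08)&(Q[...,1]<.36)
    m&=(Q[...,2]>-.01)&(Q[...,2]<.06)
    n,l,st,ce=cv2.connectedComponentsWithStats(m.astype(np.uint8))
    for i in range(1,n):
        if st[i,4]<60: continue
        q=Q[l==i]; print(' comp',st[i],ce[i].round(),q.mean(0).round(4),'z pct',np.percentile(q[:,2],[5,20,40,60,80,95]).round(4))
    # blue low
    m=(hsv[...,0]>100)&(hsv[...,0]<130)&(hsv[...,1]>120)&(Q[...,2]<.04)&(Q[...,2]>-.01)&(Q[...,0]>.3)&(Q[...,0]<1)&(Q[...,1]<.1)&(Q[...,1]>-.5)
    n,l,st,ce=cv2.connectedComponentsWithStats(m.astype(np.uint8))
    for i in range(1,n):
        if st[i,4]<25: continue
        q=Q[l==i]; print(' foot',st[i],ce[i].round(),q.mean(0).round(4),'z pct',np.percentile(q[:,2],[5,20,50,80,95]).round(4),q[:,:2].min(0).round(3),q[:,:2].max(0).round(3))
```

```text
top bench z med 0.004927355605738351
 comp [200 163  25  15 283] [212. 170.] [0.6447 0.2315 0.0149] z pct [0.0015 0.007  0.0107 0.0129 0.0166 0.0464]
 comp [197 186  26  17 282] [209. 194.] [0.5468 0.2377 0.0114] z pct [0.001  0.0043 0.0075 0.01   0.0133 0.0449]
 comp [234 204  14  41 199] [241. 223.] [0.4326 0.1077 0.0071] z pct [0.     0.0037 0.0055 0.0082 0.0112 0.0137]
 comp [193 211  27  18 302] [205. 219.] [0.4434 0.2487 0.0175] z pct [0.0038 0.0105 0.013  0.0157 0.0192 0.0463]
 foot [282  89  13  17 143] [288.  98.] [ 0.9607 -0.0745  0.0086] z pct [0.001  0.0042 0.0077 0.0124 0.0167] [ 0.93  -0.102] [ 0.996 -0.05 ]
 foot [288 173  22  18 217] [297. 182.] [ 0.6042 -0.1141  0.0141] z pct [0.0067 0.0095 0.0132 0.0176 0.0254] [ 0.571 -0.165] [ 0.642 -0.079]
 foot [351 172  21  11 144] [360. 178.] [ 0.6295 -0.3717  0.0096] z pct [0.0016 0.005  0.0084 0.0128 0.0234] [ 0.611 -0.419] [ 0.655 -0.336]
scene bench z med 0.000510281307846306
 comp [246 152  19  35 244] [255. 170.] [0.437  0.1125 0.0061] z pct [-0.0016  0.0028  0.006   0.0076  0.0093  0.0118]
 comp [300 154  10  12  61] [3
[... 394 characters left out ...]
0008  0.0028  0.0434  0.0451  0.0463  0.048 ]
 comp [278 208  31  19 362] [293. 216.] [0.6435 0.2273 0.0098] z pct [0.0003 0.0072 0.01   0.0115 0.0132 0.0153]
 comp [300 236  32   4 105] [316. 238.] [0.7291 0.2943 0.0093] z pct [-0.0015  0.0005  0.0036  0.0145  0.0165  0.0185]
 foot [182 203  19  18 206] [191. 212.] [ 0.6135 -0.1106  0.0134] z pct [0.0082 0.0103 0.0123 0.0149 0.0247] [ 0.574 -0.14 ] [ 0.644 -0.078]
 foot [179 306  30  25 368] [195. 321.] [ 0.9768 -0.0816  0.0098] z pct [0.0032 0.0049 0.0071 0.0105 0.0317] [ 0.932 -0.129] [ 1.    -0.046]
 foot [103 322  21  13 189] [115. 328.] [ 0.9834 -0.3058  0.0063] z pct [0.0029 0.0047 0.0065 0.0081 0.0095] [ 0.968 -0.34 ] [ 1.    -0.282]
```

View pics/crop1.png

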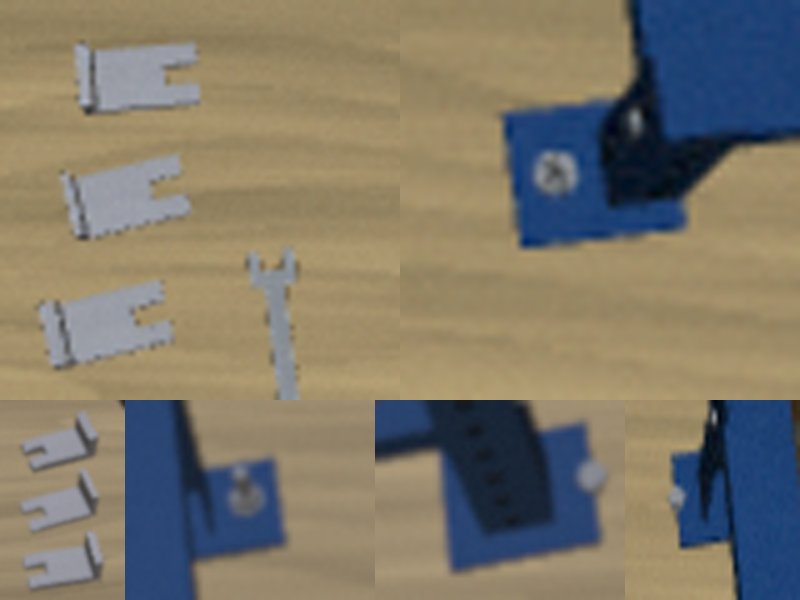

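Near foot (top picture 466,284; bolt showing through the plate) reads about 6 mm higher than the other feet, so it is the loose one. The grey packers by flat-leg height: thin = middle one (x≈0.547), mid = x≈0.644, thick = x≈0.443; the two orange ones are look‑alikes, left alone. Next come their poses.

```bash
cat >> h.py <<'E'
def ray(c,u,v,z):
    R,t=c['R'],c['t']; d=R.T@np.array([(u-c['cx'])/c['fx'],(v-c['cy'])/c['fy'],1]); o=-R.T@t
    return o+d*(z-o[2])/d[2]
E
python3 - <<'E'
from h import *
b=load('top');a=load('scene')
f1,f2=ray(b,287.9,174.1,.012),ray(b,290.25,190.9,.012)
print('front corners',f1,f2,'dir ang of edge normal',np.degrees(np.arctan2(*( (f2-f1)[[1,0]]))))
for z in(.012,.05):print('bolt top',z,ray(b,294.5,181.5,z))
for c,bx in((b,[(197,186,26,17),(200,163,25,15),(193,211,27,18)]),):
    hsv=cv2.cvtColor(c['img'],cv2.COLOR_RGB2HSV); m=((hsv[...,1]<60)&(hsv[...,2]>110)).astype(np.uint8)
    for x,y,w,h in bx:
        k=np.zeros_like(m);k[y:y+h,x:x+w]=m[y:y+h,x:x+w]
        cn=max(cv2.findContours(k,0,1)[0],key=cv2.contourArea)
        q=np.array([ray(c,p[0][0],p[0][1],.01)[:2] for p in cn],np.float32)
        print(cv2.minAreaRect(q))
# gap estimate: plate vs local bench plane and other packers
for nm,c in(('top',b),('scene',a)):
    P=pts(c);hsv=cv2.cvtColor(c['img'],cv2.COLOR_RGB2HSV)
    blue=(hsv[...,0]>100)&(hsv[...,0]<130)&(hsv[...,1]>120)
    blue=cv2.erode(blue.astype(np.uint8),np.ones((3,3)))>0
    reg=(P[...,0]>.5)&(P[...,0]<.72)&(P[...,1]>-.14)&(P[...,1]<.06)
    be=reg&(hsv[...,0]<30)&(hsv[...,1]>40)&(abs(P[...,2])<.02)
    A=np.c_[P[be][:,:2],np.ones(be.sum())];w=np.linalg.lstsq(A,P[be][:,2],rcond=None)[0]
    pl=reg&blue&(P[...,2]<.03)&(P[...,1]>-.125)
    d=P[pl][:,2]-np.c_[P[pl][:,:2],np.ones(pl.sum())]@w
    print(nm,'plate top over bench',np.median(d),d.std(),pl.sum())
E
```

```text
front corners [ 0.6364653  -0.07859922  0.012     ] [ 0.5676981  -0.08895639  0.012     ] dir ang of edge normal -171.43494236517654
bolt top 0.012 [ 0.60666072 -0.10578853  0.012     ]
bolt top 0.05 [ 0.60032242 -0.10143458  0.05      ]
((0.5483977198600769, 0.23617435991764069), (0.056806739419698715, 0.09647799283266068), 12.998579978942871)
((0.6459580063819885, 0.2304989993572235), (0.05784904956817627, 0.09790460765361786), 1.4791725873947144)
((0.44423046708106995, 0.24790668487548828), (0.0536004863679409, 0.10196539014577866), 12.771671295166016)
top plate top over bench 0.011751648147318475 0.004016876155426594 90
scene plate top over bench 0.011924218538119275 0.0038728926500271473 84
```

move_arm --series '[{"dp": [0.12, -0.11, 0.0], "delta_rot": [0, 0, 0.2], "jaw": -1}, {"dp": [0.24, -0.22, 0.0], "delta_rot": [0, 0, 0.4], "jaw": -1}, {"dp": [0.36, -0.33, 0.0], "delta_rot": [0, 0, 0.6], "jaw": -1}, {"dp": [0.48, -0.44, 0.0], "delta_rot": [0, 0, 0.6], "jaw": -1}, {"dp": [0.6, -0.55, 0.0], "delta_rot": [0, 0, 0.6], "jaw": -1}]'

```text
time: 0.52
ee_pos: [0.3681, 0.4461, 0.2376]
orientation: [2.28, 2.159, -0.004]
force: [-0.1, 0.8, 0.3]
grip_width: 0.0853
```

move_arm --series '[{"dp": [0.12, -0.11, 0.0], "delta_rot": [0, 0, 0.2], "jaw": -1}, {"dp": [0.24, -0.22, 0.0], "delta_rot": [0, 0, 0.4], "jaw": -1}, {"dp": [0.36, -0.33, 0.0], "delta_rot": [0, 0, 0.5], "jaw": -1}, {"dp": [0.48, -0.44, 0.0], "delta_rot": [0, 0, 0.5], "jaw": -1}, {"dp": [0.6, -0.55, 0.0], "delta_rot": [0, 0, 0.5], "jaw": -1}]'

```text
time: 0.93
ee_pos: [0.5189, 0.3068, 0.2371]
orientation: [1.994, 2.426, -0.005]
force: [0.2, 1.1, 0.2]
grip_width: 0.0852
```

```bash
cat >> h.py <<'E'
from scipy.spatial.transform import Rotation as Ro
def wsnap(f=None):
    s=monitor.read_state(); c=snap('wrist'); T=np.eye(4);T[:3,:3]=Ro.from_rotvec(s['orientation']).as_matrix();T[:3,3]=s['ee_pos']
    M=np.linalg.inv(T@c['hand_eye']); c['R'],c['t']=M[:3,:3],M[:3,3]; np.savez('pics/wrist.npz',**c)
    if f: cv2.imwrite('pics/'+f,cv2.resize(c['img'][:,:,::-1],(800,600),interpolation=cv2.INTER_CUBIC))
    return s,c
E
python3 - <<'E'
from h import *
s,c=wsnap('w1.png');print(s['ee_pos'],s['orientation'],c['hand_eye'].round(3),c['fx'])
P=pts(c);hsv=cv2.cvtColor(c['img'],cv2.COLOR_RGB2HSV)
m=((hsv[...,1]<60)&(hsv[...,2]>100)&(P[...,2]>.003)).astype(np.uint8)
n,l,st,ce=cv2.connectedComponentsWithStats(m)
for i in range(1,n):
    if st[i,4]>800:
        q=P[l==i];print(st[i],q.mean(0).round(4),np.percentile(q[:,2],[10,30,50,70,90,97]).round(4))
E
```

```text
[0.51891258 0.3067964  0.23713066] [ 1.99368346  2.42628752 -0.0048038 ] [[ 1.    -0.001 -0.    -0.   ]
 [ 0.001  0.95   0.314 -0.081]
 [-0.    -0.314  0.95  -0.134]
 [ 0.     0.     0.     1.   ]] 324.1169124250687
[  70    0   36  116 1884] [0.4513 0.1133 0.0077] [0.005  0.0056 0.0061 0.0066 0.0073 0.0079]
[ 165   49   95   57 4070] [0.4406 0.2529 0.0195] [0.0115 0.0125 0.0131 0.0137 0.0438 0.0446]
[ 147  147   82   51 2835] [0.5437 0.2402 0.0128] [0.0056 0.0064 0.0069 0.0074 0.0432 0.0443]
[ 133  223   76   57 2290] [0.638  0.2362 0.019 ] [0.0086 0.0095 0.0099 0.0105 0.0438 0.0447]
```

View pics/w1.png

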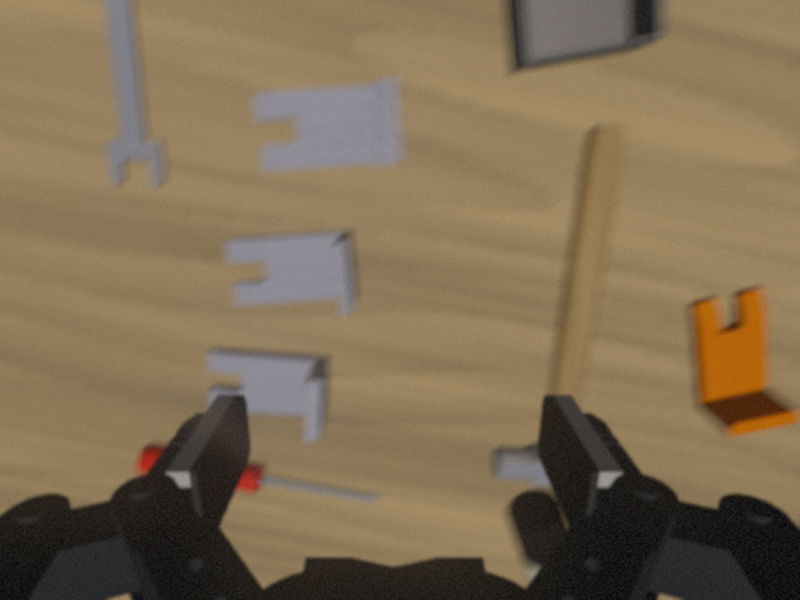

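Wrist view: three grey packers, heights 7/10/13 mm at (290,270)/(270,385)/(325,125): the thin one is the middle. Measuring the leg poses.

```bash
cat >> h.py <<'E'
def packers(c,Pmin=600):
    P=pts(c);hsv=cv2.cvtColor(c['img'],cv2.COLOR_RGB2HSV)
    m=((hsv[...,1]<60)&(hsv[...,2]>100)&(P[...,2]>.003)&(P[...,2]<.06)).astype(np.uint8)
    n,l,st,ce=cv2.connectedComponentsWithStats(m); out=[]
    for i in range(1,n):
        if st[i,4]<Pmin: continue
        q=P[l==i];leg=q[q[:,2]>.04];fl=q[q[:,2]<.02]
        if len(leg)<20: continue
        rl=cv2.minAreaRect(leg[:,:2].astype(np.float32)); rf=cv2.minAreaRect(fl[:,:2].astype(np.float32))
        out.append((np.median(fl[:,2]),leg.mean(0),rl,rf))
        print('t=%.4f'%np.median(fl[:,2]),'legtop',leg.mean(0).round(4),'rect',np.round(rl[0],4),np.round(rl[1],4),round(rl[2],1),'flat',np.round(rf[0],4),np.round(rf[1],4),round(rf[2],1))
    return out
E
python3 - <<'E'
from h import *
c=load('wrist');packers(c)
E
```

```text
t=0.0128 legtop [0.4319 0.2876 0.0438] rect [0.4322 0.2878] [0.0479 0.0128] 15.1 flat [0.4438 0.2415] [0.0493 0.0814] 15.0
t=0.0068 legtop [0.5335 0.2774 0.0437] rect [0.5338 0.2774] [0.0496 0.0083] 14.9 flat [0.5465 0.233 ] [0.0497 0.0855] 15.4
t=0.0097 legtop [0.6375 0.272  0.0438] rect [0.6384 0.2719] [0.0493 0.0112] 6.5 flat [0.6438 0.2246] [0.0512 0.0822] 6.4
```

move_arm --series '[{"dp": [0.059, -0.118, 0.0], "delta_rot": [0, 0, 0.13], "jaw": -0.2}, {"dp": [0.059, -0.118, -0.16], "delta_rot": [0, 0, 0.13], "jaw": -0.2}, {"dp": [0.059, -0.118, -0.32], "delta_rot": [0, 0, 0.13], "jaw": -0.2}, {"dp": [0.059, -0.118, -0.48], "delta_rot": [0, 0, 0.13], "jaw": -0.2}, {"dp": [0.059, -0.118, -0.56], "delta_rot": [0, 0, 0.13], "jaw": -0.2}]'

```text
time: 1.4
ee_pos: [0.536, 0.2698, 0.0918]
orientation: [1.918, 2.482, -0.015]
force: [-1.6, -0.3, 0.3]
grip_width: 0.0513
```

Run:
```python
from h import *
s,c=wsnap('w2.png');print(s['ee_pos'],s['grip_width'],(0.5336-s['ee_pos'][0])/.25,(.2774-s['ee_pos'][1])/.25,(.025-s['ee_pos'][2])/.25,np.degrees(2*np.arctan2(s['orientation'][1],s['orientation'][0])))
packers(c)
```

```text
[0.53599741 0.26979576 0.09178373] 0.05133507742231478 -0.00958964487586167 0.030416973645211787 -0.2671349087721706 104.60977912615141
t=nan legtop [0.4306 0.2878 0.0439] rect [0.4316 0.2883] [0.0495 0.0143] 15.0 flat [0. 0.] [0. 0.] 0.0
t=0.0068 legtop [0.5324 0.2771 0.0438] rect [0.5339 0.2776] [0.0496 0.0079] 15.0 flat [0.5466 0.2331] [0.0507 0.0845] 15.2
t=0.0098 legtop [0.625  0.2706 0.0437] rect [0.6264 0.2708] [0.0278 0.011 ] 6.8 flat [0.6399 0.2545] [0.052  0.0241] 4.5
  return _methods._mean(a, axis=axis, dtype=dtype,
  ret = ret.dtype.type(ret / rcount)
```

move_arm --series '[{"dp": [-0.009, 0.031, -0.12], "delta_rot": [0, 0, 0], "jaw": -0.2}, {"dp": [-0.009, 0.031, -0.267], "delta_rot": [0, 0, 0.01], "jaw": -0.2}, {"dp": [-0.009, 0.031, -0.267], "delta_rot": [0, 0, 0.01], "jaw": -0.2}, {"dp": [-0.009, 0.031, -0.267], "delta_rot": [0, 0, 0.01], "jaw": 1}, {"dp": [-0.009, 0.031, -0.267], "delta_rot": [0, 0, 0.01], "jaw": 1}]'

```text
time: 1.87
ee_pos: [0.5329, 0.2775, 0.0239]
orientation: [1.912, 2.488, -0.02]
force: [0.0, -0.5, -0.0]
grip_width: 0.0281
```

move_arm --series '[{"dp": [0, 0, 0], "delta_rot": [0, 0, 0], "jaw": 1}, {"dp": [0, 0, 0], "delta_rot": [0, 0, 0], "jaw": 1}, {"dp": [0, 0, 0], "delta_rot": [0, 0, 0], "jaw": 1}, {"dp": [0, 0, 0], "delta_rot": [0, 0, 0], "jaw": 1}]'

```text
time: 2.2
ee_pos: [0.5361, 0.2789, 0.0279]
orientation: [1.91, 2.485, -0.009]
force: [-0.6, -0.1, 6.9]
grip_width: 0.007
```

Run:
```python
from h import *
s,c=wsnap('w3.png');print(r.tip_extent,s)
packers(c,300)
```

```text
0.008 {'time': 2.2, 'q': array([ 0.41229413,  0.54107089,  1.79260246, -0.01241519,  0.80959479,
       -1.41010561]), 'joint_velocities': array([-0.00059868,  0.00053828,  0.00080883,  0.00139425, -0.0001698 ,
        0.00017643]), 'effort': array([-1.84051241e-01, -3.96134448e+01, -1.79972988e+01, -1.23538077e-01,
       -1.11666491e-02,  2.05213088e-03]), 'ee_pos': array([0.5360964 , 0.278912  , 0.02792151]), 'orientation': array([ 1.91017862,  2.48521103, -0.00904083]), 'force': array([-0.60115181, -0.12624314,  6.85018852]), 'torque': array([ 0.06479807,  0.06122841, -0.02291024]), 'grip_width': 0.006971064070103694}
t=nan legtop [0.4387 0.2902 0.044 ] rect [0.4393 0.2906] [0.0333 0.0144] 14.7 flat [0. 0.] [0. 0.] 0.0
t=0.0071 legtop [0.5324 0.2776 0.0441] rect [0.5365 0.2718] [0.051  0.0211] 14.8 flat [0.5466 0.233 ] [0.0509 0.0856] 14.6
  return _methods._mean(a, axis=axis, dtype=dtype,
  ret = ret.dtype.type(ret / rcount)
```

View pics/w3.png

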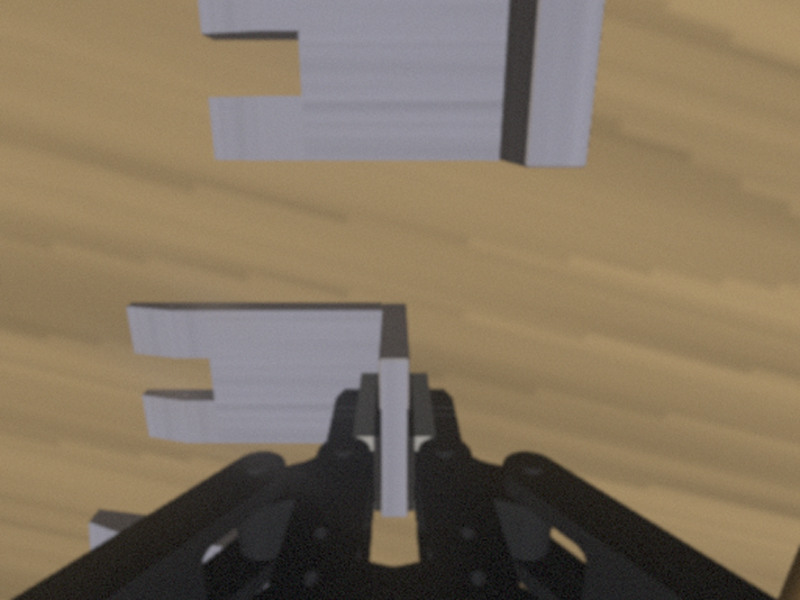

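The thin packer is held squarely by its leg at (393,430), flat on the bench. Lifting it and carrying it to staging before the foot.

move_arm --series '[{"dp": [0, 0, 0.14], "delta_rot": [0, 0, 0], "jaw": 1}, {"dp": [0.03, -0.15, 0.14], "delta_rot": [0, 0, -0.06], "jaw": 1}, {"dp": [0.06, -0.3, 0.14], "delta_rot": [0, 0, -0.12], "jaw": 1}, {"dp": [0.09, -0.45, 0.14], "delta_rot": [0, 0, -0.18], "jaw": 1}, {"dp": [0.12, -0.6, 0.14], "delta_rot": [0, 0, -0.22], "jaw": 1}]'

```text
time: 2.67
ee_pos: [0.5668, 0.1278, 0.0646]
orientation: [2.043, 2.375, -0.007]
force: [0.1, -1.0, -1.6]
grip_width: 0.0073
```

move_arm --series '[{"dp": [0.03, -0.15, 0], "delta_rot": [0, 0, 0], "jaw": 1}, {"dp": [0.06, -0.3, 0], "delta_rot": [0, 0, 0], "jaw": 1}, {"dp": [0.07, -0.36, 0], "delta_rot": [0, 0, 0], "jaw": 1}, {"dp": [0.07, -0.36, 0], "delta_rot": [0, 0, 0], "jaw": 1}]'

```text
time: 3.0
ee_pos: [0.5858, 0.0338, 0.0662]
orientation: [2.047, 2.368, -0.005]
force: [0.8, -0.2, -1.4]
grip_width: 0.0065
```

Run:
```python
from h import *
s,c=wsnap('w4.png');print(s['ee_pos'],s['orientation'],s['force'],s['grip_width'])
packers(c,300)
```

```text
[0.58583811 0.03375682 0.06618698] [ 2.04697783  2.36803441 -0.00491772] [ 0.80713749 -0.19094117 -1.38409273] 0.0065494686062654555
t=nan legtop [ 0.5881 -0.0134  0.0453] rect [ 0.5914 -0.013 ] [0.0515 0.086 ] 8.3 flat [0. 0.] [0. 0.] 0.0
  return _methods._mean(a, axis=axis, dtype=dtype,
  ret = ret.dtype.type(ret / rcount)
```

View pics/w4.png

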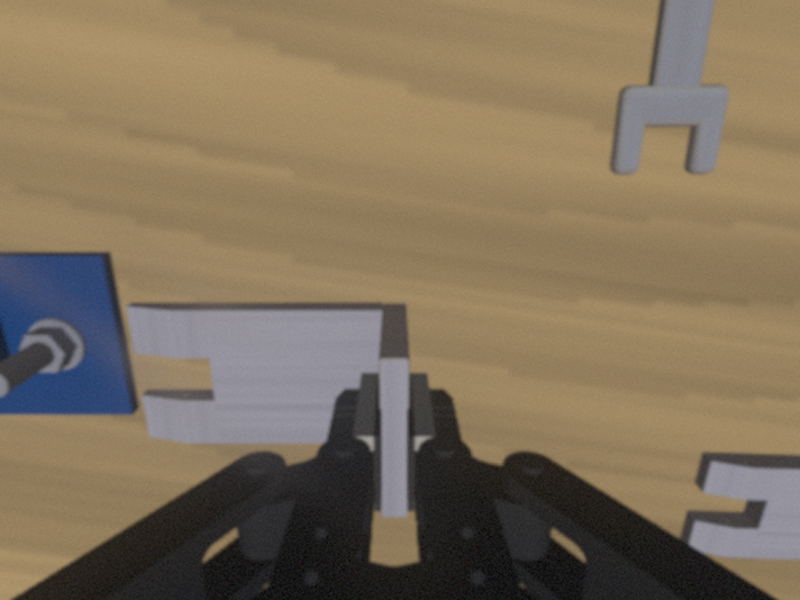

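Run:
```python
from h import *
c=load('wrist');P=pts(c);k=512/800;hsv=cv2.cvtColor(c['img'],cv2.COLOR_RGB2HSV)
bl=((hsv[...,0]>100)&(hsv[...,0]<130)&(hsv[...,1]>120)).astype(np.uint8)
bl[:,90:]=0
q=P[cv2.erode(bl,np.ones((5,5)))>0];q=q[q[:,2]<.03];print('plate top z',np.median(q[:,2]),q[:,2].std(),len(q))
be=P[30:150,100:400][...,2];print('bench z',np.median(be),' near plate',np.median(P[140:155,10:60][...,2]),np.median(P[275:300,10:80][...,2]))
zt=np.median(q[:,2])
# front edge line: last blue col per row
e=[(np.where(bl[v,:90])[0].max(),v) for v in range(168,260)]
e=np.array([ray(c,u+.5,v,zt)[:2] for u,v in e],np.float32)
vx,vy,x0,y0=cv2.fitLine(e,cv2.DIST_HUBER,0,.01,.01).ravel();print('edge dir deg',np.degrees(np.arctan2(vy,vx)))
print('corners',ray(c,108*k,252*k,zt),ray(c,135*k,412*k,zt))
w=(hsv[...,1]<60);w[:, 56:]=0;w[:205]=0;w[:, :18]=0;w[240:]=0
print('nut pts z pct',np.percentile(P[w][:,2],[5,25,50,75,95]).round(4))
low=w&(P[...,2]<zt+.004); print('washer',cv2.minAreaRect(P[low][:,:2].astype(np.float32)))
nut=w&(P[...,2]>zt+.005)&(P[...,2]<zt+.012);print('nut',cv2.minAreaRect(P[nut][:,:2].astype(np.float32)),nut.sum())
for h in(.025,.03,.035,.04,.045,.05):
    t=(abs(P[...,2]-h)<.0025)&(hsv[...,1]<90);t[:,60:]=0;t[:200]=0;t[265:]=0
    if t.sum():print('bolt at',h,P[t].mean(0).round(4),t.sum())
# packer held
m=(hsv[...,1]<60)&(hsv[...,2]>100)&(P[...,2]>.035)&(P[...,2]<.052);m[:,250:]=0
n,l,st,_=cv2.connectedComponentsWithStats(m.astype(np.uint8));i=1+st[1:,4].argmax();f=P[l==i]
print('flat',cv2.minAreaRect(f[:,:2].astype(np.float32)),np.median(f[:,2]))
d=np.array([np.cos(np.radians(-81.7)),np.sin(np.radians(-81.7))]);A=np.c_[f[:,:2],np.ones(len(f))]
g=np.linalg.lstsq(A,f[:,2],rcond=None)[0][:2];print('flat slope along/across',g@d,g@[-d[1],d[0]])
```

```text
plate top z 0.010724988226053155 0.000600934044706399 3217
bench z -0.0009976537958871286  near plate -0.0010210302340858937 -0.00107448899272129
edge dir deg 7.5759873
corners [ 0.56514056 -0.08101332  0.01072499] [ 0.63461869 -0.07195921  0.01072499]
nut pts z pct [0.0154 0.017  0.0226 0.0255 0.0342]
washer ((0.6084147095680237, -0.09626629948616028), (0.009862729348242283, 0.026003528386354446), 75.53614807128906)
nut ((0.6025238633155823, -0.09795208275318146), (0.020992472767829895, 0.015974419191479683), 33.15270233154297) 449
bolt at 0.025 [ 0.6021 -0.0981  0.0248] 375
bolt at 0.03 [ 0.6021 -0.0979  0.03  ] 115
bolt at 0.035 [ 0.602  -0.0977  0.035 ] 126
bolt at 0.04 [ 0.602  -0.0979  0.0401] 140
bolt at 0.045 [ 0.6024 -0.0974  0.0448] 127
bolt at 0.05 [ 0.6041 -0.0968  0.0487] 63
flat ((0.5913894772529602, -0.01316964253783226), (0.051497749984264374, 0.08571631461381912), 8.325142860412598) 0.04543312986478275
flat slope along/across -0.01415972827700496 0.008244106028652026
```

Plate top is 11.75 mm above the bench by the same camera, so the gap is about 5.75 mm: the thin (8 mm) should lift it ~2.2 mm, and the mid one would be too thick. The slot is in line with the bolt within ~1 mm. I'll set it down here.

move_arm --series '[{"dp": [0, 0, -0.08], "delta_rot": [0, 0, 0], "jaw": 1}, {"dp": [0, 0, -0.13], "delta_rot": [0, 0, 0], "jaw": 1}, {"dp": [0, 0, -0.148], "delta_rot": [0, 0, 0], "jaw": 1}, {"dp": [0, 0, -0.152], "delta_rot": [0, 0, 0], "jaw": 1}, {"dp": [0, 0, -0.154], "delta_rot": [0, 0, 0], "jaw": 1}]'

```text
time: 3.47
ee_pos: [0.5836, 0.0369, 0.0279]
orientation: [2.047, 2.374, -0.009]
force: [-5.0, -0.8, 9.6]
grip_width: 0.0067
```

move_arm --series '[{"dp": [0, 0, 0], "delta_rot": [0, 0, 0], "jaw": 1}]'

```text
time: 3.55
ee_pos: [0.583, 0.038, 0.0282]
orientation: [2.046, 2.377, -0.01]
force: [-0.2, 0.3, -1.1]
grip_width: 0.0069
```

```bash
cat >> h.py <<'E'
B=np.array([.6032,-.099]); 
def align(f=None,ang=-82.4):
    s,c=wsnap(f);P=pts(c);hsv=cv2.cvtColor(c['img'],cv2.COLOR_RGB2HSV);k=512/800
    print('tcp',s['ee_pos'].round(4),'jawdeg',np.degrees(2*np.arctan2(s['orientation'][1],s['orientation'][0])).round(2),'F',s['force'].round(1),'w',s['grip_width'].round(4),'t',s['time'])
    bl=((hsv[...,0]>100)&(hsv[...,0]<130)&(hsv[...,1]>120)&(P[...,2]<.03)&(P[...,2]>.005))
    q=P[cv2.erode(bl.astype(np.uint8),np.ones((5,5)))>0];print('plate top over bench',np.median(q[:,2])+.001 if len(q) else None,len(q))
    m=(hsv[...,1]<60)&(hsv[...,2]>100)&(P[...,2]>.003)&(P[...,2]<.014);m[:,250:]=0
    n,l,st,_=cv2.connectedComponentsWithStats(m.astype(np.uint8));i=1+st[1:,4].argmax();f=P[l==i]
    rf=cv2.minAreaRect(f[:,:2].astype(np.float32));d=np.array([np.cos(np.radians(ang)),np.sin(np.radians(ang))]);y=np.array([-d[1],d[0]])
    A=np.c_[f[:,:2],np.ones(len(f))];g=np.linalg.lstsq(A,f[:,2],rcond=None)[0][:2]
    print('flat',np.round(rf[0],4),np.round(rf[1],4),round(rf[2],2),'slope along/across',(g@d).round(4),(g@y).round(4))
    e=np.array(rf[0])-B;print('flat centre in bolt frame x,y',(e@d).round(4),(e@y).round(4),'leg x',(e@d-.0465).round(4))
    t=(P[...,2]>.027)&(P[...,2]<.046)&(hsv[...,1]<90);t[:,120:]=0
    if t.sum():b=P[t].mean(0);print('bolt surf',b.round(4),t.sum())
E
python3 -c "
from h import *
align()"
```

```text
Traceback (most recent call last):
  File "h.py", line 34, in align
    print('tcp',s['ee_pos'].round(4),'jawdeg',np.degrees(2*np.arctan2(s['orientation'][1],s['orientation'][0])).round(2),'F',s['force'].round(1),'w',s['grip_width'].round(4),'t',s['time'])
                                                                                                                                                     ^^^^^^^^^^^^^^^^^^^^^
AttributeError: 'float' object has no attribute 'round'
```

```bash
sed -i "s/s\['grip_width'\].round(4)/s['grip_width']/" h.py
python3 -c "
from h import *
align()"
```

```text
tcp [0.583  0.0383 0.0281] jawdeg 98.56 F [-0.1  0.  -0.2] w 0.006548828835324345 t 3.6
plate top over bench 0.011757398986890773 2150
flat [ 0.5884 -0.0087] [0.0509 0.0855] 8.38 slope along/across -0.0158 0.0014
flat centre in bolt frame x,y -0.0915 -0.0027 leg x -0.138
```

move_arm --series '[{"dp": [0.01, -0.03, 0.004], "delta_rot": [0, 0, -0.01], "jaw": 1}, {"dp": [0.018, -0.06, 0.002], "delta_rot": [0, 0, -0.02], "jaw": 1}, {"dp": [0.021, -0.078, 0.0], "delta_rot": [0, 0, -0.02], "jaw": 1}, {"dp": [0.021, -0.078, 0.0], "delta_rot": [0, 0, -0.02], "jaw": 1}]'

```text
time: 3.98
ee_pos: [0.5889, 0.0175, 0.028]
orientation: [2.059, 2.364, -0.009]
force: [0.7, -0.8, 0.7]
grip_width: 0.0068
```

```bash
python3 -c "
from h import *
align()"
```

```text
tcp [0.5889 0.0175 0.028 ] jawdeg 97.9 F [ 0.7 -0.8  0.7] w 0.0068401392448180125 t 3.9833
plate top over bench 0.011691503836665566 3881
flat [ 0.5938 -0.0296] [0.0512 0.0856] 7.72 slope along/across -0.0151 0.0023
flat centre in bolt frame x,y -0.07 -0.0002 leg x -0.1165
bolt surf [ 0.6028 -0.0969  0.0303] 217
```

move_arm --series '[{"dp": [0.002, -0.016, 0], "delta_rot": [0, 0, 0], "jaw": 1}, {"dp": [0.004, -0.032, 0], "delta_rot": [0, 0, 0], "jaw": 1}, {"dp": [0.006, -0.048, 0], "delta_rot": [0, 0, 0], "jaw": 1}, {"dp": [0.008, -0.064, 0], "delta_rot": [0, 0, 0], "jaw": 1}, {"dp": [0.01, -0.08, 0], "delta_rot": [0, 0, 0], "jaw": 1}]'

```text
time: 4.45
ee_pos: [0.5908, -0.0007, 0.028]
orientation: [2.064, 2.365, -0.006]
force: [-1.2, 9.7, 1.5]
grip_width: 0.0066
```

move_arm --series '[{"dp": [0.001, -0.008, 0], "delta_rot": [0, 0, 0], "jaw": 1}, {"dp": [0.002, -0.016, 0], "delta_rot": [0, 0, 0], "jaw": 1}, {"dp": [0.003, -0.024, 0], "delta_rot": [0, 0, 0], "jaw": 1}]'

```text
time: 4.7
ee_pos: [0.5911, -0.0045, 0.028]
orientation: [-2.067, -2.365, 0.002]
force: [-1.4, 9.2, 1.0]
grip_width: 0.0067
```

```bash
python3 -c "
from h import *
align()"
```

```text
tcp [ 0.5911 -0.0045  0.028 ] jawdeg -262.31 F [-1.4  9.2  1. ] w 0.0066982511691459625 t 4.7
plate top over bench 0.01318807955493017 5999
flat [ 0.5951 -0.0444] [0.0514 0.0719] 7.91 slope along/across -0.0023 -0.0013
flat centre in bolt frame x,y -0.0552 -0.0008 leg x -0.1017
bolt surf [ 0.6037 -0.1007  0.0362] 876
```

The plate has lifted 1.5 mm at ~9 N, so the bevel is taking the weight. Pushing on gently.

move_arm --series '[{"dp": [0.004, -0.016, 0], "delta_rot": [0, 0, 0], "jaw": 1}, {"dp": [0.006, -0.032, 0], "delta_rot": [0, 0, 0], "jaw": 1}, {"dp": [0.009, -0.048, 0], "delta_rot": [0, 0, 0], "jaw": 1}, {"dp": [0.011, -0.06, 0], "delta_rot": [0, 0, 0], "jaw": 1}]'

```text
time: 5.08
ee_pos: [0.5934, -0.0184, 0.0281]
orientation: [-2.066, -2.363, 0.001]
force: [-1.5, 6.4, 1.5]
grip_width: 0.0072
```

```bash
python3 -c "
from h import *
align()"
```

```text
tcp [ 0.5934 -0.0184  0.0281] jawdeg -262.34 F [-1.5  6.4  1.5] w 0.0071734920771777885 t 5.0833
plate top over bench 0.013965778676282705 6692
flat [ 0.596  -0.0513] [0.0506 0.0579] 8.1 slope along/across -0.0011 -0.0019
flat centre in bolt frame x,y -0.0482 -0.0008 leg x -0.0947
bolt surf [ 0.6094 -0.11    0.0365] 1355
```

move_arm --series '[{"dp": [0.003, -0.014, 0], "delta_rot": [0, 0, 0], "jaw": 1}, {"dp": [0.005, -0.028, 0], "delta_rot": [0, 0, 0], "jaw": 1}, {"dp": [0.007, -0.042, 0], "delta_rot": [0, 0, 0], "jaw": 1}, {"dp": [0.008, -0.05, 0], "delta_rot": [0, 0, 0], "jaw": 1}]'

```text
time: 5.47
ee_pos: [0.5952, -0.0302, 0.0281]
orientation: [-2.066, -2.36, -0.001]
force: [-0.1, 6.7, 1.1]
grip_width: 0.0066
```

move_arm --series '[{"dp": [0.001, -0.008, 0], "delta_rot": [0, 0, 0], "jaw": 1}, {"dp": [0.002, -0.015, 0], "delta_rot": [0, 0, 0], "jaw": 1}, {"dp": [0.002, -0.015, 0], "delta_rot": [0, 0, 0], "jaw": 1}]'

```text
time: 5.72
ee_pos: [0.5955, -0.0327, 0.0282]
orientation: [-2.066, -2.358, -0.003]
force: [0.4, 6.0, 1.1]
grip_width: 0.0067
```

move_arm --series '[{"dp": [0.002, -0.012, 0], "delta_rot": [0, 0, 0], "jaw": 1}, {"dp": [0.003, -0.024, 0], "delta_rot": [0, 0, 0], "jaw": 1}, {"dp": [0.003, -0.024, 0], "delta_rot": [0, 0, 0], "jaw": 1}]'

```text
time: 5.97
ee_pos: [0.5957, -0.0346, 0.0287]
orientation: [-2.065, -2.351, -0.01]
force: [-1.7, 14.3, 3.8]
grip_width: 0.0065
```

```bash
python3 -c "
from h import *
align('w5.png')"
```

```text
tcp [ 0.5957 -0.0346  0.0287] jawdeg -262.6 F [-1.7 14.3  3.8] w 0.006519711009471377 t 5.9667
plate top over bench 0.01421940845906262 6412
flat [ 0.5975 -0.0597] [0.051  0.0417] 6.97 slope along/across -0.0081 -0.0022
flat centre in bolt frame x,y -0.0397 -0.0005 leg x -0.0862
bolt surf [ 0.6073 -0.1103  0.0364] 1107
```

View pics/w5.png

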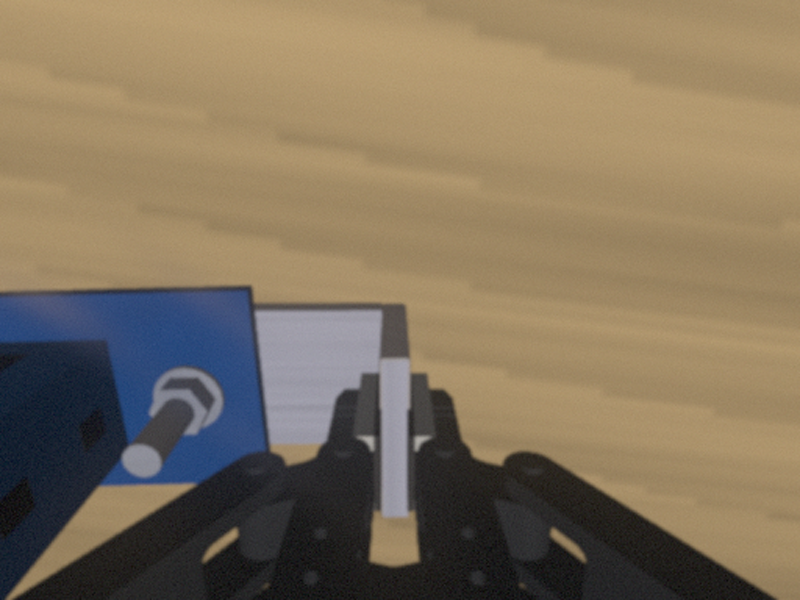

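Force rose to 14 N with motion stopped, and the flat leg shows 41.7 mm before the plate (41 expected when home): slot end is on the bolt. Relaxing, releasing and lifting.

move_arm --series '[{"dp": [0, 0, 0], "delta_rot": [0, 0, 0], "jaw": 1}, {"dp": [0, 0, 0], "delta_rot": [0, 0, 0], "jaw": 0.3}, {"dp": [0, 0, 0], "delta_rot": [0, 0, 0], "jaw": 0.3}, {"dp": [0, 0, 0], "delta_rot": [0, 0, 0], "jaw": 0.3}, {"dp": [0, 0, 0], "delta_rot": [0, 0, 0], "jaw": 0.3}]'

```text
time: 6.43
ee_pos: [0.5959, -0.0352, 0.0287]
orientation: [-2.066, -2.351, -0.009]
force: [-0.4, -0.4, 1.1]
grip_width: 0.0302
```

move_arm --series '[{"dp": [0, 0, 0.04], "delta_rot": [0, 0, 0], "jaw": 0.3}, {"dp": [0, 0, 0.12], "delta_rot": [0, 0, 0], "jaw": 0.3}, {"dp": [0, 0, 0.26], "delta_rot": [0, 0, 0], "jaw": 0.3}, {"dp": [0, 0.1, 0.4], "delta_rot": [0, 0, 0], "jaw": 0.3}, {"dp": [0, 0.2, 0.5], "delta_rot": [0, 0, 0], "jaw": 0.3}]'

```text
time: 6.85
ee_pos: [0.5972, 0.0137, 0.1572]
orientation: [-2.072, -2.35, -0.012]
force: [1.0, 0.7, 0.8]
grip_width: 0.0297
```

Run:
```python
from h import *
align('w6.png'); packers(load('wrist'),300)
a=snap('scene');k=a['img'][120:280,150:350,::-1]
w=cv2.resize(cv2.imread('pics/w6.png'),(400,300));s=cv2.resize(k,(400,300),interpolation=cv2.INTER_CUBIC)
cv2.imwrite('pics/final.png',np.hstack([w,s]))
```

```text
tcp [0.5972 0.0137 0.1572] jawdeg -262.8 F [1.  0.7 0.8] w 0.02969259815064234 t 6.85
plate top over bench 0.013887038347298798 1596
flat [ 0.5968 -0.0576] [0.05   0.0434] 7.58 slope along/across -0.0021 -0.0013
flat centre in bolt frame x,y -0.0419 -0.0009 leg x -0.0884
bolt surf [ 0.6336 -0.1445  0.0351] 939
t=0.0070 legtop [ 0.5919 -0.0346  0.0437] rect [ 0.5936 -0.0347] [0.0497 0.0086] 8.0 flat [ 0.5963 -0.0548] [0.0502 0.0487] 8.0
```

View pics/final.png

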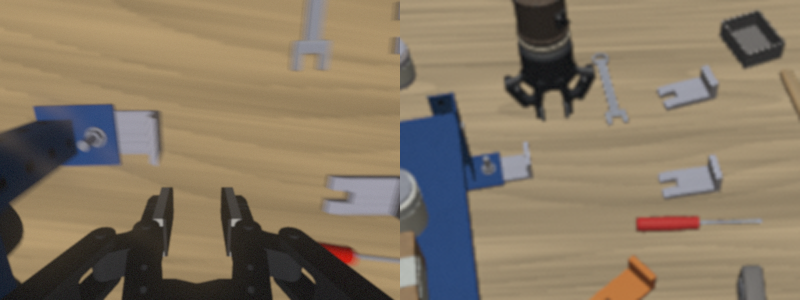

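The plate now sits 13.9 mm above the bench (8 + 6 expected when carried). The packer is flat and in line, and the other two are untouched. Handing in.

```bash
python3 -c "
from h import *
s=monitor.read_state();print(s['time'],s['force'],abs(s['joint_velocities']).max());print(job.finish_job())"
```

```text
6.95 [ 0.75372158 -0.76167125  1.12754324] 0.05686656450026594
the job is handed in; nothing more can be done
None
```

The thin 8 mm packer is fitted under the loose post, fully home against the bolt, and the job is handed in; no verdict was reported.

**Which packer:** The foot plate's top measured 11.75 mm above the bench, so the gap is about 5.75 mm. That makes the thin packer about 2.25 mm thicker than the gap, which is snug. The mid one would be about 5.25 mm thicker, past the 3.6 mm the post can lift, so I tried neither it nor the thick one. Both stay where they lay, far from the foot.

**The fit:** I slid the thin packer in with the slot around the bolt.
- **Lifting:** The push read 9–10 N while the bevel lifted the plate.
- **Drag:** It then dropped to 6–7 N.
- **Home:** The force rose to 14 N and motion stopped when the slot end met the bolt. I then released it and backed off.

**Last checks:**
- **Post:** The plate top is at 13.9 mm, and 14 mm is expected if the packer carries the post. I could not measure the weight on the packer directly.
- **Packer:** Its leg is about 65–66 mm before the bolt by camera. With the slot end touching, it should be 67 mm, and the 1–2 mm difference is within calibration. It sits about 1 mm off to the side, within about 1° of the plate's line, and flat.
- **Surroundings:** The gripper was clear at hand-in. In the last pictures everything I could see looked undisturbed. They did not show the tin, the bottle or all of the hammer, but the arm never worked near the tin or the bottle, and it stayed well above the hammer.

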